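# Close the bench caliper on a tube

## Robot

A 6-joint arm with a two-finger parallel gripper is mounted at the origin on the work surface. World frame = base frame: x ahead of the robot, y to its left, z up, the work surface at z = 0. Lengths are in m, angles in rad, forces in N, time in s.
With the tool pointing down it reaches from about 0.275 to 0.875 m from the base axis. Payload 12.5 kg.
Tool frame: the origin (TCP) lies midway between the tips of the shut fingers; the grasp point (between the pads) lies 19 mm behind it (tcp_to_grasp is the distance from the TCP to the grasp point, in m); z points along the fingers, y is the direction in which the jaws open and shut (so a half turn about z gives the same grasp; the last joint's range is limited). The gripper opens to 85 mm and grips with 20 to 120 N. Pads are 22 mm wide; open, the fingers measure 114 mm over their backs; the gripper's body (76 mm by 85 mm) begins 54 mm behind the grasp point. The pads swing forward as they close: fully open they stand 13 mm farther back than shut.
Start: joints at [-1.344, 0.351, 1.652, -0, 1.139, -0.085], TCP at [0.169, -0.523, 0.231] pointing down, gripper open.
Joint ranges: [-2.75, 2.75], [-0.79, 2.1], [0.01, 2.65], [-1.57, 4.71], [0.07, 3.14], [-2.87, 2.87]. Speed limits (rad/s): [2.22, 2.22, 2.79, 3.14, 3.14, 3.14].

## Interface

Orientations are given as a unit quaternion [x, y, z, w].
In Python, from workcell import read_state, camera, calibration, finish_job, tcp_to_grasp gives the robot as it stands. The module is installed in compiled form; this text tells all that it offers.
- The arm moves only by the tool move_arm, never from a script. Its argument "deltas" is a list that holds one entry, the list of rows, each a list of 7 numbers: the turn, a rotation vector about the world's x, y, z in rad, then the shift along the world's x, y, z in m, then the finger opening in m, from 0 to 0.0854. In form: [[[rx, ry, rz, x, y, z, claw], ...]]. A call has 1 to 12 rows; each row shifts and turns the commanded pose from where the row before left it; what a row does not reach is not made up. A row lasts 1/10 s, in which the tool goes at most 50 mm and 8.59 degrees, less where a joint would pass 70% of its speed; a pose out of reach is approached as far as the arm can. A call is refused whole if a number of a shift passes 0.05 or a number of a turn 0.15, either way. A call with a gripper value outside its range is refused whole. The fingers move at their own pace and stop on an object; the grip force is fixed at half the most. Time passes only in rows, so rows that do not move let the fingers close. It gives the time, the measured TCP pose, the force and the opening at its end, in the units of the state.
- read_state(): the state, without advancing time (a new reading comes with each control period).
- camera(name): name is "scene" or "top"; returns (picture, depth): 420x560x3 uint8, blue, green, red; 420x560 float32, m along the optical axis (not along the pixel's ray), 0 where there is no reading.
- calibration(name): a dict with "K" (3x3 intrinsics, pixels), "position" and "orientation" of the camera in the world. Camera axes: x right, y up, looking along -z (the intrinsics and any distortion apply to the point x, -y, -z); pixel columns grow to the right and rows downward; lengths in m; the calibration is good to about 2 mm. A picture is of the moment at which its call begins. calibration takes no time and is no camera call.
- finish_job(): hands the job in, once; it reports no verdict.
The state is a dict: "clock": time; "joint_positions": joint angles; "qd": joint speeds; "effort": joint torques, N m; "ee_pos": TCP position; "eef_rot": TCP orientation; "force": force on the tool from outside, world axes, zero at the start; "moment": the same for the moment, N m; "grip_width": finger opening in m.
Only numpy, scipy, OpenCV 4.12 (cv2) and the standard library are available. Lean on these libraries where they do the work, as an engineer would, in place of code of your own. Each camera call takes 0.05 s, during which the arm holds its last target.

## Task

Stand the bare aluminium tube upright on the blue base between the open jaws of the bench caliper, about half way along them, and let go of it. Then slide the moving jaw shut by its orange thumb post until both jaws bear on the tube, keep up a light measuring push of about 6 N for a second without tilting the jaw, and let go, leaving the jaws closed on the tube. Leave the other things on the bench alone.

Things in the scene. Friction and masses are not known exactly. Their poses are not given: they have to be found in the camera images.
- tube: Bare aluminium tube with a dark open top, standing upright on the bench, 90 mm tall, 25 to 31 mm in diameter (the true size is what the caliper is to find), 0.14 kg. Origin at the centre of its underside, z up its axis; round, so its yaw means nothing. Gripping its upper half keeps the fingers above the jaws.
- tube_center (a point): The tube's centre, half-way up (45 mm above its underside); z along its axis.
- caliper: Bench caliper fixed to the bench: blue base plate 130 (x) by 260 (y) mm, top 10 mm above the bench, thin dark mat between the jaws. Origin: centre of the plate's underside, z up. A steel beam runs along y at x = +32 mm (+20 to +44), top at 22 mm. The jaws stick out from it to x = -42 mm, 12 to 28 mm above the bench; half way along them is x = -12 mm. All but the thumb post is under 36 mm high.
- fixed_jaw: Steel fixed jaw at the caliper's -y end. Origin in the plane of its measuring face, at caliper x = 0, y = -75 mm, 20 mm above the bench; axes as the caliper's, the face looks along +y. The tube lies against it at the end.
- moving_jaw: Steel moving jaw, carried by the carriage; closes towards the caliper's -y. Origin in the plane of its measuring face, at caliper x = 0, 20 mm above the bench; axes as the caliper's when not tilted, the face looks along -y.
- carriage (a joint): Jaw opening (m): gap between the two measuring faces, 0 when they touch, up to 0.110; starts at 0.060 to 0.095. The grey carriage slides along the beam with a dry friction of about 2 N (plus 4 N per m/s) and stays where it is left, so a push on the post of about 8 N puts about 6 N on the tube.
- jaw_tilt (a joint): Tilt of the moving jaw on its carriage (rad), 0 when square, negative when pushed on a tube; pivot on the beam at caliper x = +32 mm. Sprung (12 N m/rad): a push on a tube half way along tilts it 0.0037 rad per N and lets the post move on about 0.16 mm per N. 0.022 rad at 6 N is allowed; 0.06 rad (some 16 N) is a tilted jaw.
- post_center (a point): Centre of the orange thumb post on the carriage, by which the jaw is slid: upright, round, 16 mm in diameter, from 32 to 85 mm above the bench; this point is 60 mm above the bench, at caliper x = +32 mm, 45 mm to +y of the moving jaw's face. Axes as the caliper's: closing is towards -y. Push it from its +y side or pinch it.
- grip_center (a point): Bystander: black rubber handlebar grip with two red bands, standing upright, 34 mm in diameter, 75 mm tall; point at its centre.
- tape_roll: Bystander: cardboard-brown roll of tape lying flat, 96 mm across, 48 mm high; origin at the centre of its underside.
- drive: Bystander: orange portable drive, 85 by 130 mm, 24 mm high, lying flat; origin at the centre of its underside.
- driver: Bystander: blue-handled screwdriver lying on the bench; origin at its underside.

How it is judged:
On the way, in this order (a step that is already met when the one before it is completed fails the run):
1. the tube stands upright and free on the caliper's base between the open jaws (angle between tube_center's own z axis and vertical below 0.04 rad and z of tube_center in the frame of caliper between 0.052 and 0.058 m and x of tube_center in the frame of caliper between -0.034 and 0.008 m and y of tube_center in the frame of fixed_jaw above 0.01 m and y of tube_center in the frame of moving_jaw below -0.01 m and contact force between the fingers and tube below 0.05 N and linear speed of tube below 0.02 m/s), for 0.2 s.
2. both jaws bear on the standing tube with a light push (2 to 14 N), the moving jaw not tilted, for half a second (angle between tube_center's own z axis and vertical below 0.04 rad and z of tube_center in the frame of caliper between 0.052 and 0.058 m and x of tube_center in the frame of caliper between -0.034 and 0.008 m and y of tube_center in the frame of fixed_jaw above 0.01 m and y of tube_center in the frame of moving_jaw below -0.01 m and contact force between moving_jaw and tube between 2 and 14 N and contact force between fixed_jaw and tube above 1.5 N and value of joint jaw_tilt between -0.06 and 0.06 rad), for 0.5 s.
At the end, for the whole second after the job is handed in: The tube stands upright (within 0.04 rad) on the caliper's base, its axis within 21 mm of half way along the jaws (measured along them), both jaws closed on it (no more than 2 mm of play at either face), the moving jaw not tilted more than 0.05 rad, all at rest and let go (angle between tube_center's own z axis and vertical below 0.04 rad and z of tube_center in the frame of caliper between 0.052 and 0.058 m and x of tube_center in the frame of caliper between -0.034 and 0.008 m and y of tube_center in the frame of fixed_jaw between 0.01 and 0.016 m and y of tube_center in the frame of moving_jaw between -0.016 and -0.01 m and value of joint jaw_tilt between -0.05 and 0.05 rad and linear speed of tube below 0.01 m/s and velocity of joint carriage between -0.005 and 0.005 m/s and contact force between the fingers and caliper below 0.05 N and contact force between the fingers and tube below 0.05 N); the robot touches nothing.
It fails at once if the moving jaw is tilted by more than 0.06 rad (value of joint jaw_tilt above 0.06 rad or value of joint jaw_tilt below -0.06 rad).
It fails at once if a jaw is pressed on the tube with more than 20 N (contact force between any of moving_jaw, fixed_jaw and tube above 20 N).
It fails at once if the tube is knocked over (angle between tube_center's own z axis and vertical above 0.6 rad).
It fails at once if a bystander is moved by more than 15 mm (distance of any of grip_center, tape_roll, drive, driver from where it was at the start of the episode above 0.015 m).
It also fails if it takes over 58 s, if anything falls off the work surface, if the arm or the gripper's body presses on something with over 40 N, if the wrist force passes 120 N, or if a joint passes its speed limit or range.

## Working session

There is one attempt and no reset: what is moved stays moved. The work goes in short steps, Python scripts to look and compute and a tool call to move; the robot and the scene stay as the last step left them, time stands still between calls to the robot, and variables do not carry over. Pictures are saved under pics/ and viewed, and the job is handed in when it is done.

Besides the shell and the picture viewer there is one more tool, called after "Call:" as a command line: name --argument value ..., lists and objects as JSON in quotes. move_arm: Moves the arm, as the interface text tells. Its arguments: {"type":"object","properties":{"deltas":{"type":"array","items":{"type":"array","items":{"type":"array","items":{"type":"number"}}}}},"required":["deltas"]}

```bash
mkdir -p pics; cat > h.py <<'E'
import numpy as np, cv2
from scipy.spatial.transform import Rotation as R
from workcell import *
def cam(n):
    c=calibration(n); return np.array(c["K"]),np.array(c["position"]),R.from_quat(c["orientation"]).as_matrix(),c
def ray(n,u,v):
    K,p,M,c=cam(n); d=np.linalg.inv(K)@np.array([u,v,1.]); d=np.array([d[0],-d[1],-d[2]]); return p,M@d
def onplane(n,u,v,z):
    p,d=ray(n,u,v); return p+d*(z-p[2])/d[2]
def cloud(n,dep):
    K,p,M,c=cam(n); h,w=dep.shape; u,v=np.meshgrid(np.arange(w),np.arange(h))
    x=(u-K[0,2])/K[0,0]*dep; y=(v-K[1,2])/K[1,1]*dep
    return np.stack([x,-y,-dep],-1)@M.T+p
E
python3 - <<'E'
from h import *
for n in("scene","top"):
    im,d=camera(n); cv2.imwrite(f"pics/{n}0.png",im); np.save(f"{n}0.npy",d); print(n,calibration(n))
print(read_state(),tcp_to_grasp)
E
```

```text
scene {'K': array([[444.56231051,   0.        , 282.70898842],
       [  0.        , 444.56231051, 212.06145932],
       [  0.        ,   0.        ,   1.        ]]), 'position': array([1.04774043, 0.31074213, 0.80964876]), 'orientation': array([0.1543429 , 0.26458921, 0.8348268 , 0.45742215])}
top {'K': array([[441.73564604,   0.        , 287.0256446 ],
       [  0.        , 441.73564604, 200.06809173],
       [  0.        ,   0.        ,   1.        ]]), 'position': array([0.52115336, 0.05288296, 1.06168909]), 'orientation': array([-0.0160155 ,  0.03174856,  0.70908046, -0.70423039])}
{'clock': 0.1, 'joint_positions': array([-1.34361848e+00,  3.51194639e-01,  1.65235000e+00,  1.38848062e-05,
        1.13910185e+00, -8.46042303e-02]), 'qd': array([ 5.17779334e-04,  2.44509403e-03, -2.47915345e-03, -7.46566235e-04,
       -2.99190562e-06,  2.40653525e-03]), 'effort': array([ 6.70929658e-04, -5.06832218e+01, -2.91875124e+01, -5.27449743e-05,
        2.63894639e-03, -1.13765219e-05]), 'ee_pos': array([ 0.16867429, -0.52318808,  0.23080937]), 'eef_rot': array([ 9.87873894e-01,  1.55257499e-01, -3.12425029e-05, -5.26028144e-04]), 'force': array([-0.64198193, -0.8848087 , -0.41753458]), 'moment': array([ 0.00185469,  0.01776223, -0.00216554]), 'grip_width': 0.08544750621834282} 0.0187
```

View pics/scene0.png

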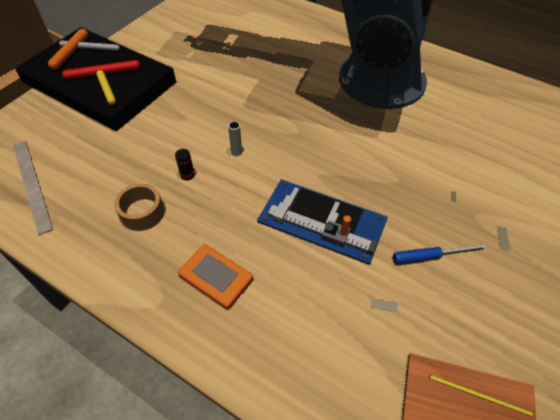

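View pics/top0.png

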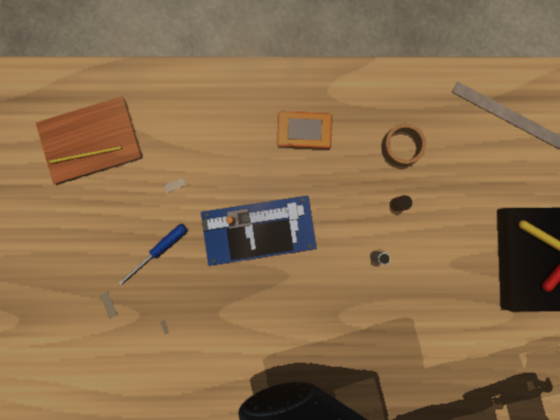

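The scene view shows the tube near (235,138), the grip at (185,163), and the caliper at (322,220) with its post at (347,222). In the top view, the tube is at (382,258), the grip at (401,204), and the caliper at (258,230) with its post at about (230,220). The fixed jaw is on the right, at world -y.

```bash
python3 - <<'E'
from h import *
im=cv2.imread("pics/top0.png"); d=np.load("top0.npy"); P=cloud("top",d)
hsv=cv2.cvtColor(im,cv2.COLOR_BGR2HSV)
a=cv2.resize(im[185:275,190:420],None,fx=3.4,fy=3.4,interpolation=cv2.INTER_CUBIC); cv2.imwrite("pics/topz.png",a)
blue=cv2.inRange(hsv,(105,100,30),(130,255,255)); blue[:, :195]=0; blue[:,325:]=0
pts=[]
ys,xs=np.nonzero(blue); w=np.array([onplane("top",u,v,0.010) for u,v in zip(xs,ys)])
print(len(w)); r=cv2.minAreaRect(w[:,:2].astype(np.float32)); print("plate",r, cv2.boxPoints(r))
box=P[190:275,195:325]; print("z plate",np.median(P[blue>0][:,2]))
# heights
z=P[...,2]
for nm,(u0,u1,v0,v1),lo,hi in (("post",(215,245,205,235),0.05,.1),("tube",(365,400,240,280),.06,.12),("grip",(385,420,185,225),.05,.1)):
    s=P[v0:v1,u0:u1].reshape(-1,3); s=s[(s[:,2]>lo)&(s[:,2]<hi)]; print(nm,len(s),s.mean(0),s.min(0),s.max(0))
im2=cv2.imread("pics/scene0.png"); d2=np.load("scene0.npy"); Q=cloud("scene",d2)
for nm,(u0,u1,v0,v1),lo,hi in (("tube",(215,255,110,165),.0,.12),("post",(335,360,205,245),.05,.1)):
    s=Q[v0:v1,u0:u1].reshape(-1,3); s=s[(s[:,2]>max(lo,.015))&(s[:,2]<hi)]; print("scene",nm,len(s),s.mean(0),s.min(0),s.max(0))
cv2.imwrite("pics/scz.png",cv2.resize(im2[105:270,170:400],None,fx=3.4,fy=3.4,interpolation=cv2.INTER_CUBIC))
E
```

```text
1790
plate ((0.521418571472168, 0.09826226532459259), (0.12585824728012085, 0.25490593910217285), 8.352617263793945) [[ 0.4406425   0.21522193]
 [ 0.4776714  -0.03698017]
 [ 0.60219467 -0.0186974 ]
 [ 0.56516576  0.2335047 ]]
z plate 0.009173452988364694
post 49 [0.54374762 0.15693871 0.08066867] [0.53729132 0.15046599 0.05166867] [0.55066438 0.16551916 0.0882785 ]
tube 158 [ 0.45696871 -0.1796494   0.08583071] [ 0.4426807  -0.19550894  0.06038868] [ 0.47006903 -0.1682031   0.09380937]
grip 209 [ 0.57994287 -0.23312229  0.07200439] [ 0.56416071 -0.25216768  0.05161685] [ 0.59658603 -0.21834031  0.07889466]
scene tube 336 [ 0.46482389 -0.17761682  0.06180044] [ 0.44498764 -0.19458472  0.01505875] [ 0.47436894 -0.16739273  0.09375424]
scene post 116 [0.54977042 0.1590994  0.0729019 ] [0.53641438 0.1497503  0.05006524] [0.55502192 0.16566241 0.08762468]
```

View pics/topz.png

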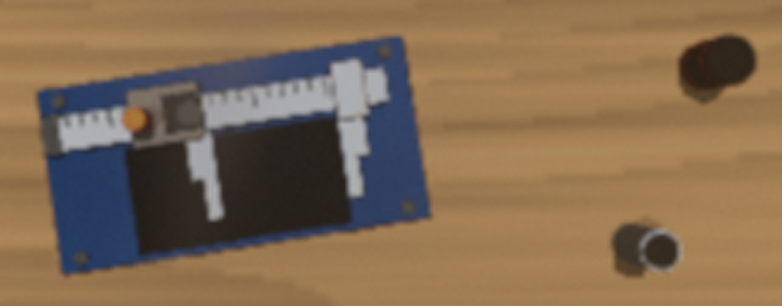

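View pics/scz.png

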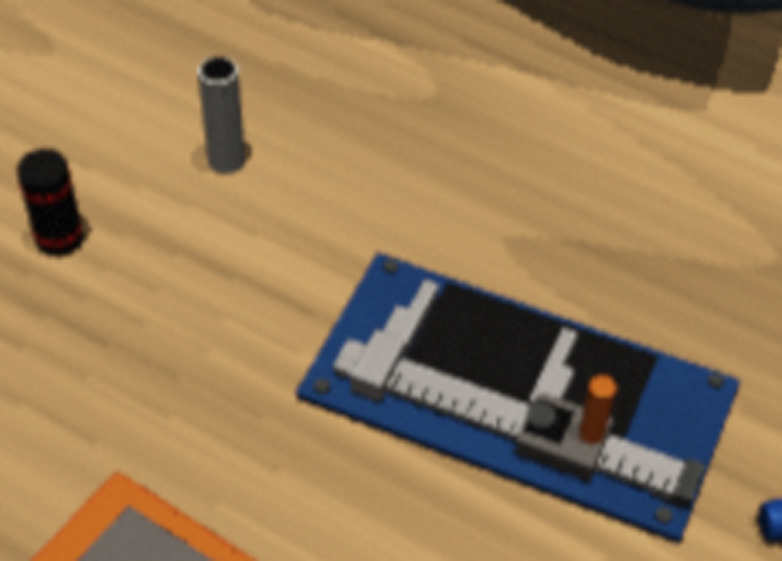

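```bash
python3 - <<'E'
from h import *
for n,(u0,u1,v0,v1) in (("top",(365,400,240,280)),("scene",(215,255,110,165))):
    P=cloud(n,np.load(f"{n}0.npy"))[v0:v1,u0:u1].reshape(-1,3)
    s=P[(P[:,2]>.084)&(P[:,2]<.1)]; (c,r)=cv2.minEnclosingCircle(s[:,:2].astype(np.float32)); print(n,"top ring",len(s),s[:,2].mean(),c,r,s[:,:2].min(0),s[:,:2].max(0))
    s=P[(P[:,2]>.02)&(P[:,2]<.08)]; 
    if len(s)>20:
        A=np.c_[2*s[:,:2],np.ones(len(s))]; q=np.linalg.lstsq(A,(s[:,:2]**2).sum(1),rcond=None)[0]; print("side",q[:2],np.sqrt(q[2]+q[:2]@q[:2]))
for n,(u0,u1,v0,v1) in (("top",(215,245,205,235)),("scene",(335,360,205,245))):
    P=cloud(n,np.load(f"{n}0.npy"))[v0:v1,u0:u1].reshape(-1,3)
    s=P[(P[:,2]>.078)&(P[:,2]<.1)]; (c,r)=cv2.minEnclosingCircle(s[:,:2].astype(np.float32)); print(n,"post",len(s),s[:,2].mean(),c,r)
im=cv2.imread("pics/top0.png"); hsv=cv2.cvtColor(im,cv2.COLOR_BGR2HSV)
# plate in scene
im=cv2.imread("pics/scene0.png"); hsv=cv2.cvtColor(im,cv2.COLOR_BGR2HSV)
m=cv2.inRange(hsv,(105,100,30),(130,255,255)); m[:175]=0;m[265:]=0;m[:,:250]=0;m[:,390:]=0
ys,xs=np.nonzero(m); w=np.array([onplane("scene",u,v,.01) for u,v in zip(xs,ys)]); print(cv2.minAreaRect(w[:,:2].astype(np.float32)))
yaw=np.deg2rad(8.35); c=np.array([.5214,.0983]); X=np.array([np.cos(yaw),np.sin(yaw)]);Y=np.array([-X[1],X[0]])
print("jaw faces px: ")
# jaws white mask, in caliper coordinates at z=.028
im=cv2.imread("pics/top0.png"); hsv=cv2.cvtColor(im,cv2.COLOR_BGR2HSV)
m=cv2.inRange(hsv,(0,0,140),(180,60,255))
ys,xs=np.nonzero(m[190:275,195:325]); 
w=np.array([onplane("top",u+195,v+190,.028)[:2]-c for u,v in zip(xs,ys)]); wc=np.c_[w@X,w@Y]
s=wc[wc[:,0]<-.0]; 
for lo,hi in((-.05,-.025),(-.025,0)):
  t=wc[(wc[:,0]>lo)&(wc[:,0]<hi)]; a=t[t[:,1]<-.04];b=t[t[:,1]>-.04]; print(lo,a[:,1].min(),a[:,1].max(),b[:,1].min(),b[:,1].max())
print("target",c+X*-.012+Y*-.05)
print(R.from_quat(read_state()['eef_rot']).as_matrix())
E
```

```text
top top ring 127 0.08933699794438801 (0.45622867345809937, -0.18180935084819794) 0.013866445980966091 [ 0.4426807  -0.19550894] [ 0.46901705 -0.16857071]
side [ 0.45625154 -0.18225903] 0.013675065709570573
scene top ring 98 0.08938084860932882 (0.4595698118209839, -0.18232057988643646) 0.014931599609553814 [ 0.44498764 -0.19430225] [ 0.47436894 -0.16785236]
side [ 0.45932691 -0.18220592] 0.012777862781074798
top post 42 0.08388741785348675 (0.5440754890441895, 0.1581173539161682) 0.00759153813123703
scene post 53 0.08361432546151079 (0.5457065105438232, 0.15901720523834229) 0.009707920253276825Traceback (most recent call last):
  File "<stdin>", line 15, in <module>
  File "h.py", line 9, in onplane
    p,d=ray(n,u,v); return p+d*(z-p[2])/d[2]
        ~~~^^^^^^^
  File "h.py", line 7, in ray
    K,p,M,c=cam(n); d=np.linalg.inv(K)@np.array([u,v,1.]); d=np.array([d[0],-d[1],-d[2]]); return p,M@d
            ~~~^^^
  File "h.py", line 5, in cam
    c=calibration(n); return np.array(c["K"]),np.array(c["position"]),R.from_quat(c["orientation"]).as_matrix(),c
ValueError: time passes only in moves, steps and waits
```

```bash
sed -i 's/^def cam(n)/from functools import lru_cache\n@lru_cache(None)\ndef cam(n)/' h.py; python3 - <<'E'
from h import *
im=cv2.imread("pics/scene0.png"); hsv=cv2.cvtColor(im,cv2.COLOR_BGR2HSV)
m=cv2.inRange(hsv,(105,100,30),(130,255,255)); m[:175]=0;m[265:]=0;m[:,:250]=0;m[:,390:]=0
ys,xs=np.nonzero(m); w=np.array([onplane("scene",u,v,.01) for u,v in zip(xs,ys)]); print(cv2.minAreaRect(w[:,:2].astype(np.float32)))
yaw=np.deg2rad(8.35); c=np.array([.5214,.0983]); X=np.array([np.cos(yaw),np.sin(yaw)]);Y=np.array([-X[1],X[0]])
im=cv2.imread("pics/top0.png"); hsv=cv2.cvtColor(im,cv2.COLOR_BGR2HSV)
m=cv2.inRange(hsv,(0,0,140),(180,60,255))
ys,xs=np.nonzero(m[190:275,195:325]); 
w=np.array([onplane("top",u+195,v+190,.028)[:2]-c for u,v in zip(xs,ys)]); wc=np.c_[w@X,w@Y]
for lo,hi in((-.05,-.025),(-.025,0)):
  t=wc[(wc[:,0]>lo)&(wc[:,0]<hi)]; a=t[t[:,1]<-.04];b=t[t[:,1]>-.04]; print(lo,a[:,1].min(),a[:,1].max(),b[:,1].min(),b[:,1].max())
print("target",c+X*-.012+Y*-.05, c+X*-.012+Y*-.045)
p=np.array([.545,.1585])-c;print("post",p@X,p@Y)
T=R.from_quat(read_state()['eef_rot']).as_matrix();print(T)
E
```

```text
((0.5239792466163635, 0.09730479121208191), (0.12951603531837463, 0.2565193474292755), 8.517590522766113)
-0.05 -0.08364712668567512 -0.0767240378585602 0.013873528400493714 0.020417522464595512
-0.025 -0.09149836674447892 -0.07691635535975318 0.013773890850768132 0.02849170636917252
target [0.51678819 0.04708739] [0.51606209 0.05203439]
post 0.03209205086958144 0.05613466193880747
[[ 9.51790216e-01  3.06749627e-01 -2.25066934e-04]
 [ 3.06749693e-01 -9.51789665e-01  1.02959768e-03]
 [ 1.01612322e-04 -1.04900021e-03 -9.99999445e-01]]
```

Call:
move_arm --deltas '[[[0, 0, -0.0137, 0.024, 0.0284, 0, 0.0854], [0, 0, -0.0137, 0.024, 0.0284, 0, 0.0854], [0, 0, -0.0137, 0.024, 0.0284, 0, 0.0854], [0, 0, -0.0137, 0.024, 0.0284, 0, 0.0854], [0, 0, -0.0137, 0.024, 0.0284, 0, 0.0854], [0, 0, -0.0137, 0.024, 0.0284, 0, 0.0854], [0, 0, -0.0137, 0.024, 0.0284, 0, 0.0854], [0, 0, -0.0137, 0.024, 0.0284, 0, 0.0854], [0, 0, -0.0137, 0.024, 0.0284, 0, 0.0854], [0, 0, -0.0137, 0.024, 0.0284, 0, 0.0854], [0, 0, -0.0137, 0.024, 0.0284, 0, 0.0854], [0, 0, -0.0137, 0.025, 0.0284, 0, 0.0854]]]'

```text
clock: 1.3
ee_pos: [0.4584, -0.1812, 0.2312]
eef_rot: [0.997, 0.073, -0.0, -0.0]
force: [0.7, 0.1, -1.2]
grip_width: 0.0856
```

Call:
move_arm --deltas '[[[0, 0, 0, 0, 0, 0, 0.0854], [0, 0, 0, 0, 0, 0, 0.0854], [0, 0, 0, 0, 0, 0, 0.0854]]]'

```text
clock: 1.6
ee_pos: [0.4572, -0.1831, 0.2311]
eef_rot: [0.997, 0.073, -0.0, -0.0]
force: [1.0, -0.4, 0.4]
grip_width: 0.0855
```

Call:
move_arm --deltas '[[[0, 0, 0, 0, 0.001, -0.03, 0.0854], [0, 0, 0, 0, 0, -0.03, 0.0854], [0, 0, 0, 0, 0, -0.03, 0.0854], [0, 0, 0, 0, 0, -0.03, 0.0854], [0, 0, 0, 0, 0, -0.03, 0.0854], [0, 0, 0, 0, 0, -0.02, 0.0854], [0, 0, 0, 0, 0, -0.012, 0.0854], [0, 0, 0, 0, 0, 0, 0.0854]]]'

```text
clock: 2.4
ee_pos: [0.4568, -0.182, 0.0483]
eef_rot: [0.997, 0.073, -0.001, -0.001]
force: [-0.9, -0.1, -0.1]
grip_width: 0.0856
```

```bash
python3 - <<'E'
from h import *
print(read_state()['ee_pos'],read_state()['force'])
im,d=camera("scene"); cv2.imwrite("pics/s1.png",cv2.resize(im[60:200,150:330],None,fx=4,fy=4,interpolation=cv2.INTER_CUBIC))
E
```

```text
[ 0.45681857 -0.18199417  0.04832761] [-0.92892723 -0.06216598 -0.11855712]
```

View pics/s1.png

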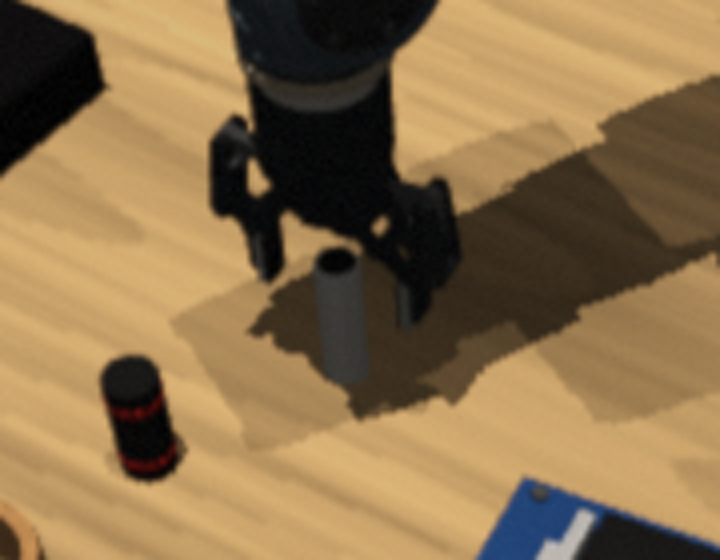

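The upright tube is midway between the open fingers, at about (340,315) in the crop, and nothing is touching it. Next I close the fingers.

Call:
move_arm --deltas '[[[0, 0, 0, 0, 0, 0, 0.04], [0, 0, 0, 0, 0, 0, 0.035], [0, 0, 0, 0, 0, 0, 0.03], [0, 0, 0, 0, 0, 0, 0.025], [0, 0, 0, 0, 0, 0, 0.02], [0, 0, 0, 0, 0, 0, 0.015], [0, 0, 0, 0, 0, 0, 0.015], [0, 0, 0, 0, 0, 0, 0.015], [0, 0, 0, 0, 0, 0, 0.015], [0, 0, 0, 0, 0, 0, 0.015]]]'

```text
clock: 3.45
ee_pos: [0.4581, -0.1818, 0.0498]
eef_rot: [0.997, 0.074, 0.0, 0.0]
force: [-0.8, 0.5, 4.9]
grip_width: 0.027
```

Call:
move_arm --deltas '[[[0, 0, 0, 0, 0, 0.01, 0.015], [0, 0, 0, 0, 0, 0.02, 0.015], [0, 0, 0, 0, 0, 0.02, 0.015], [0, 0, 0, 0, 0, 0.02, 0.015], [0, 0, 0, 0, 0, 0.02, 0.015], [0, 0, 0, 0, 0, 0, 0.015], [0, 0, 0, 0, 0, 0, 0.015]]]'

```text
clock: 4.15
ee_pos: [0.4576, -0.1816, 0.1393]
eef_rot: [0.997, 0.074, 0.0, 0.0]
force: [0.2, -0.2, -1.5]
grip_width: 0.0263
```

```bash
python3 - <<'E'
from h import *
s=read_state();print(s['ee_pos'],s['force'],s['grip_width'])
im,d=camera("scene"); cv2.imwrite("pics/s2.png",cv2.resize(im[40:200,150:330],None,fx=3.5,fy=3.5,interpolation=cv2.INTER_CUBIC))
c=np.array([.5227,.0978]);y=np.deg2rad(8.45);X=np.array([np.cos(y),np.sin(y)]);Y=np.array([-X[1],X[0]])
t=c-.012*X-.05*Y; print(t,t-s['ee_pos'][:2])
E
```

```text
[ 0.45764776 -0.18157858  0.13934399] [ 0.15783285 -0.18161904 -1.52606893] 0.026301782361394674
[0.51817758 0.04657942] [0.06052982 0.228158  ]
```

View pics/s2.png

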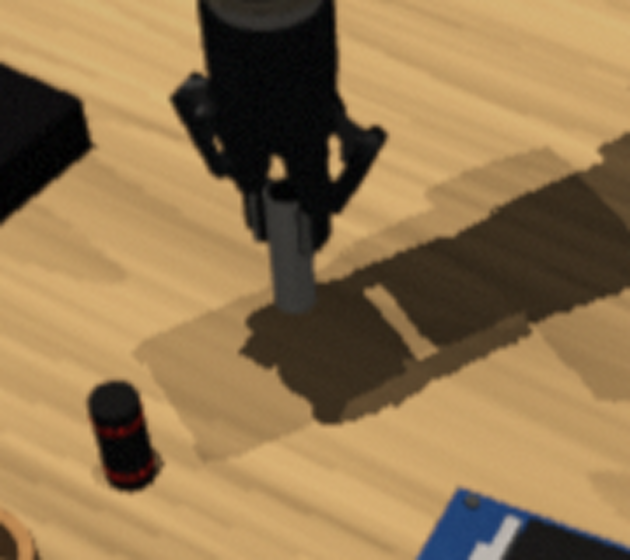

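The tube is off the bench and hanging vertically in the fingers, at about (290,250) in the crop. Next I carry it over the jaws.

Call:
move_arm --deltas '[[[0, 0, 0, 0.003, 0.0114, 0, 0.015], [0, 0, 0, 0.006, 0.0228, 0, 0.015], [0, 0, 0, 0.006, 0.0228, 0, 0.015], [0, 0, 0, 0.006, 0.0228, 0, 0.015], [0, 0, 0, 0.006, 0.0228, 0, 0.015], [0, 0, 0, 0.006, 0.0228, 0, 0.015], [0, 0, 0, 0.006, 0.0228, 0, 0.015], [0, 0, 0, 0.006, 0.0228, 0, 0.015], [0, 0, 0, 0.006, 0.0228, 0, 0.015], [0, 0, 0, 0.006, 0.0228, 0, 0.015], [0, 0, 0, 0.0035, 0.0116, 0, 0.015], [0, 0, 0, 0, 0, 0, 0.015]]]'

```text
clock: 5.4
ee_pos: [0.5181, 0.0479, 0.1387]
eef_rot: [0.997, 0.075, -0.0, -0.0]
force: [-0.8, -1.0, -0.5]
grip_width: 0.0268
```

Call:
move_arm --deltas '[[[0, 0, 0, 0, 0, -0.02, 0.015], [0, 0, 0, 0, 0, -0.02, 0.015], [0, 0, 0, 0, 0, -0.015, 0.015], [0, 0, 0, 0, 0, -0.01, 0.015], [0, 0, 0, 0, 0, 0, 0.015], [0, 0, 0, 0, 0, 0, 0.015]]]'

```text
clock: 6.0
ee_pos: [0.5184, 0.0462, 0.0746]
eef_rot: [0.997, 0.073, 0.0, 0.0]
force: [-0.3, 0.2, -1.6]
grip_width: 0.0266
```

```bash
python3 - <<'E'
from h import *
s=read_state();print(s['ee_pos'],s['force'],s['grip_width'])
for n,b in(("scene",(100,280,230,410)),("top",(170,290,190,370))):
    im,d=camera(n); cv2.imwrite(f"pics/{n}3.png",cv2.resize(im[b[0]:b[1],b[2]:b[3]],None,fx=3.2,fy=3.2,interpolation=cv2.INTER_CUBIC))
E
```

```text
[0.51840804 0.04621019 0.07462573] [-0.27528146  0.2268855  -1.63036947] 0.026605175792437204
```

View pics/scene3.png

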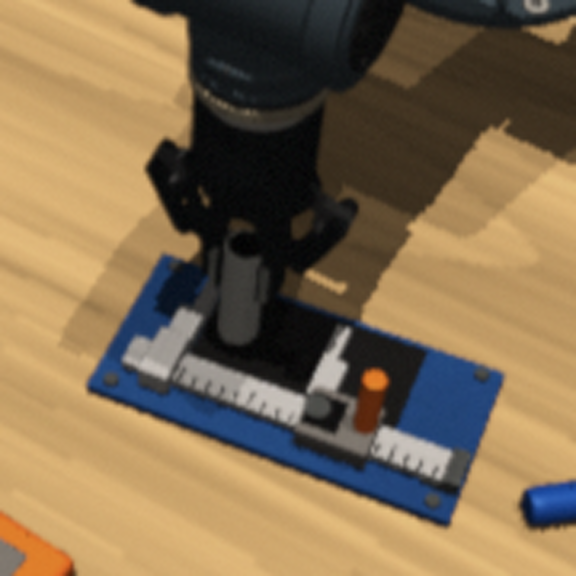

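View pics/top3.png

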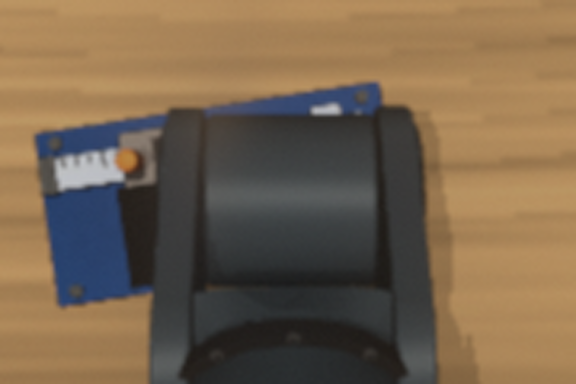

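The scene view shows the tube upright between the jaws, with its foot at (237,335) in the crop, just clear of the fixed jaw. Next I lower it gently.

Call:
move_arm --deltas '[[[0, 0, 0, 0, 0, -0.006, 0.015], [0, 0, 0, 0, 0, -0.005, 0.015], [0, 0, 0, 0, 0, -0.002, 0.015], [0, 0, 0, 0, 0, 0, 0.015], [0, 0, 0, 0, 0, 0, 0.015]]]'

```text
clock: 6.6
ee_pos: [0.5182, 0.0466, 0.0613]
eef_rot: [0.997, 0.074, -0.0, -0.0]
force: [1.6, 0.3, -0.8]
grip_width: 0.0267
```

Call:
move_arm --deltas '[[[0, 0, 0, 0, 0, -0.001, 0.015], [0, 0, 0, 0, 0, 0, 0.015], [0, 0, 0, 0, 0, 0, 0.015]]]'

```text
clock: 6.9
ee_pos: [0.5183, 0.0466, 0.0603]
eef_rot: [0.997, 0.074, 0.0, 0.0]
force: [0.8, 0.2, -0.8]
grip_width: 0.0266
```

Call:
move_arm --deltas '[[[0, 0, 0, 0, 0, -0.0005, 0.015], [0, 0, 0, 0, 0, 0, 0.015], [0, 0, 0, 0, 0, 0, 0.015]]]'

```text
clock: 7.2
ee_pos: [0.5183, 0.0465, 0.0599]
eef_rot: [0.997, 0.074, 0.0, 0.0]
force: [-0.9, 0.4, -0.3]
grip_width: 0.0267
```

Call:
move_arm --deltas '[[[0, 0, 0, 0, 0, -0.0005, 0.015], [0, 0, 0, 0, 0, 0, 0.015], [0, 0, 0, 0, 0, 0, 0.015]]]'

```text
clock: 7.5
ee_pos: [0.5185, 0.0465, 0.0598]
eef_rot: [0.997, 0.074, 0.0, 0.0]
force: [-1.7, 0.7, 6.4]
grip_width: 0.0266
```

The foot is down, with 6 N of upward force. Now I release it.

Call:
move_arm --deltas '[[[0, 0, 0, 0, 0, 0, 0.028], [0, 0, 0, 0, 0, 0, 0.032], [0, 0, 0, 0, 0, 0, 0.036], [0, 0, 0, 0, 0, 0, 0.042], [0, 0, 0, 0, 0, 0, 0.05], [0, 0, 0, 0, 0, 0, 0.06], [0, 0, 0, 0, 0, 0, 0.07], [0, 0, 0, 0, 0, 0, 0.07], [0, 0, 0, 0, 0, 0, 0.07]]]'

```text
clock: 8.4
ee_pos: [0.5182, 0.0465, 0.0593]
eef_rot: [0.997, 0.074, -0.0, -0.0]
force: [0.6, -0.3, -0.5]
grip_width: 0.0702
```

Call:
move_arm --deltas '[[[0, 0, 0, 0, 0, 0.01, 0.07], [0, 0, 0, 0, 0, 0.02, 0.07], [0, 0, 0, 0, 0, 0.03, 0.07], [0, 0, 0, 0, 0, 0.03, 0.07], [0, 0, 0, 0, 0, 0, 0.07]]]'

```text
clock: 8.9
ee_pos: [0.5202, 0.0466, 0.1536]
eef_rot: [0.997, 0.074, 0.003, 0.0]
force: [0.5, 0.3, -0.5]
grip_width: 0.0699
```

```bash
python3 - <<'E'
from h import *
s=read_state();print(s['ee_pos'],s['force'],s['grip_width'])
im,d=camera("scene"); b=(100,280,230,410); cv2.imwrite(f"pics/s4.png",cv2.resize(im[b[0]:b[1],b[2]:b[3]],None,fx=3.2,fy=3.2,interpolation=cv2.INTER_CUBIC))
c=np.array([.5227,.0978]);y=np.deg2rad(8.45);X=np.array([np.cos(y),np.sin(y)]);Y=np.array([-X[1],X[0]])
print([(d_, c+.032*X+yy*Y) for d_,yy in (("post",.056),("pre",.056+.045))])
E
```

```text
[0.52020237 0.04661191 0.15355271] [ 0.509889    0.25399915 -0.47157325] 0.06991921538350741
[('post', array([0.54612363, 0.15789437])), ('pre', array([0.53951105, 0.20240587]))]
```

View pics/s4.png

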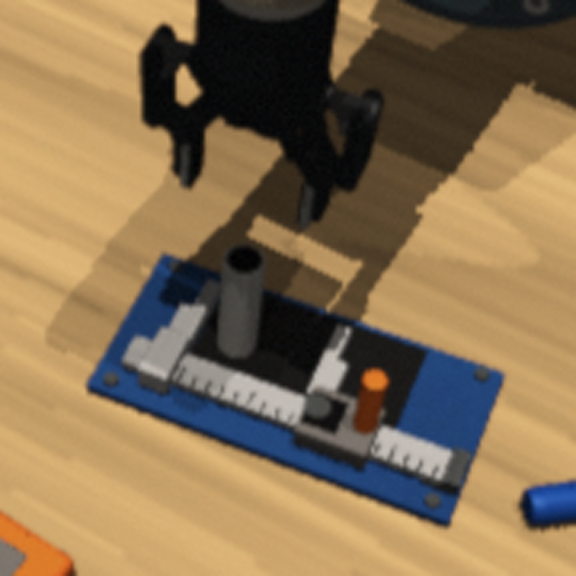

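The tube is standing upright and free, foot at (237,350) in the crop, and the fingers are clear. Next I go to the +y side of the post with the fingers shut.

Call:
move_arm --deltas '[[[0, 0, 0, 0.0025, 0.0195, 0, 0.03], [0, 0, 0, 0.0025, 0.0195, 0, 0], [0, 0, 0, 0.0025, 0.0195, 0, 0], [0, 0, 0, 0.0025, 0.0195, 0, 0], [0, 0, 0, 0.0025, 0.0195, 0, 0], [0, 0, 0, 0.0025, 0.0195, 0, 0], [0, 0, 0, 0.0025, 0.0195, 0, 0], [0, 0, 0, 0.0025, 0.0195, 0, 0], [0, 0, 0, 0, 0, 0, 0], [0, 0, 0, 0, 0, 0, 0]]]'

```text
clock: 9.95
ee_pos: [0.5377, 0.2024, 0.1485]
eef_rot: [0.997, 0.074, -0.001, 0.0]
force: [0.8, -0.3, 0.2]
grip_width: -0.0001
```

Call:
move_arm --deltas '[[[0, 0, 0, 0, 0, -0.02, 0], [0, 0, 0, 0, 0, -0.025, 0], [0, 0, 0, 0, 0, -0.025, 0], [0, 0, 0, 0, 0, -0.025, 0], [0, 0, 0, 0, 0, -0.012, 0], [0, 0, 0, 0, 0, 0, 0], [0, 0, 0, 0, 0, 0, 0]]]'

```text
clock: 10.65
ee_pos: [0.5387, 0.2023, 0.043]
eef_rot: [0.997, 0.073, 0.0, -0.0]
force: [0.4, 0.6, 0.1]
grip_width: 0.0001
```

```bash
python3 - <<'E'
from h import *
s=read_state();print(s['ee_pos'],s['force'],s['moment'],s['grip_width'])
im,d=camera("scene"); b=(100,280,230,410); cv2.imwrite(f"pics/s5.png",cv2.resize(im[b[0]:b[1],b[2]:b[3]],None,fx=3.2,fy=3.2,interpolation=cv2.INTER_CUBIC))
E
```

```text
[0.53866339 0.20230947 0.04301692] [0.37660658 0.57404419 0.08820249] [-0.03530587 -0.01954937  0.04102212] 0.00014733749528996864
```

View pics/s5.png

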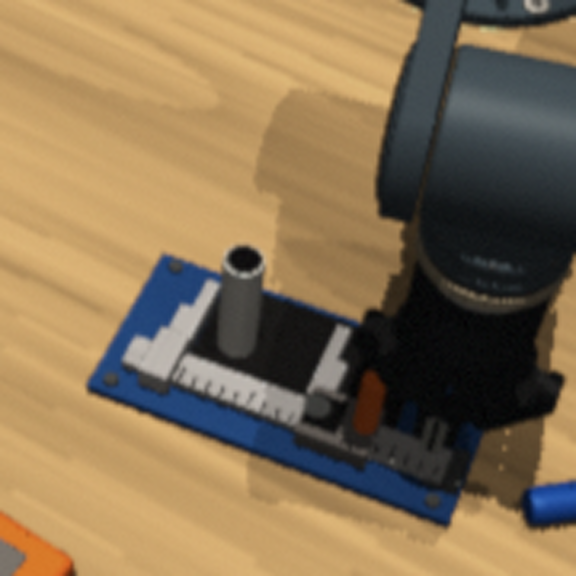

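The shut fingers are down at about (430,430) in the crop, behind the post at (370,410), and nothing is touching. Next I advance along the caliper's -y.

Call:
move_arm --deltas '[[[0, 0, 0, 0.0007, -0.0049, 0, 0], [0, 0, 0, 0.0007, -0.0049, 0, 0], [0, 0, 0, 0.0007, -0.0049, 0, 0], [0, 0, 0, 0.0006, -0.004, 0, 0], [0, 0, 0, 0.0006, -0.004, 0, 0], [0, 0, 0, 0.0006, -0.004, 0, 0], [0, 0, 0, 0.0006, -0.004, 0, 0]]]'

```text
clock: 11.4
ee_pos: [0.5429, 0.1716, 0.0425]
eef_rot: [0.997, 0.074, 0.0, -0.0]
force: [-0.9, 1.3, 4.3]
grip_width: 0.0001
```

Call:
move_arm --deltas '[[[0, 0, 0, 0.0006, -0.004, 0, 0], [0, 0, 0, 0.0006, -0.004, 0, 0], [0, 0, 0, 0.0006, -0.004, 0, 0], [0, 0, 0, 0.0006, -0.004, 0, 0], [0, 0, 0, 0.0006, -0.004, 0, 0]]]'

```text
clock: 11.9
ee_pos: [0.5459, 0.1515, 0.0424]
eef_rot: [0.997, 0.074, 0.0, -0.0]
force: [-1.4, 2.0, 5.1]
grip_width: 0.0
```

```bash
cat > look.py <<'E'
from h import *
import sys
s=read_state();print(s['clock'],s['ee_pos'],s['force'],s['moment'])
im,d=camera("scene"); b=(130,280,230,410); cv2.imwrite(sys.argv[1],cv2.resize(im[b[0]:b[1],b[2]:b[3]],None,fx=4,fy=4,interpolation=cv2.INTER_CUBIC))
E
python3 look.py pics/s6.png
```

```text
11.9 [0.54586076 0.15150941 0.04237135] [-1.36440753  1.99553126  5.12429788] [ 0.20014489  0.06940904 -0.01675086]
```

View pics/s6.png

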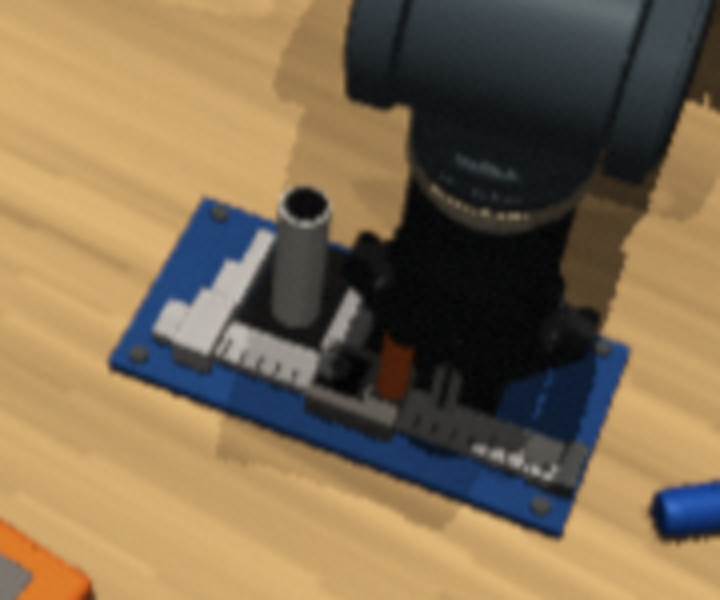

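The post is moving (it is at (393,365) in the crop), but there is 5 N of upward force and the fingertips at (445,385) are still behind it. So a finger knuckle is riding on the post's top. I'll back off, go higher, and push with the fingers themselves.

Call:
move_arm --deltas '[[[0, 0, 0, -0.0012, 0.008, 0, 0], [0, 0, 0, 0, 0, 0.01, 0], [0, 0, 0, 0, 0, 0.01, 0], [0, 0, 0, 0, 0, 0, 0], [0, 0, 0, 0, 0, 0, 0]]]'

```text
clock: 12.45
ee_pos: [0.5447, 0.1599, 0.0627]
eef_rot: [0.997, 0.074, 0.0, -0.0]
force: [-0.5, -0.7, 0.1]
grip_width: 0.0
```

```bash
python3 look.py pics/s7.png
```

```text
12.45 [0.54469801 0.15987355 0.06271998] [-0.47117377 -0.73932491  0.05869092] [ 0.01050342  0.02814899 -0.02131115]
```

View pics/s7.png

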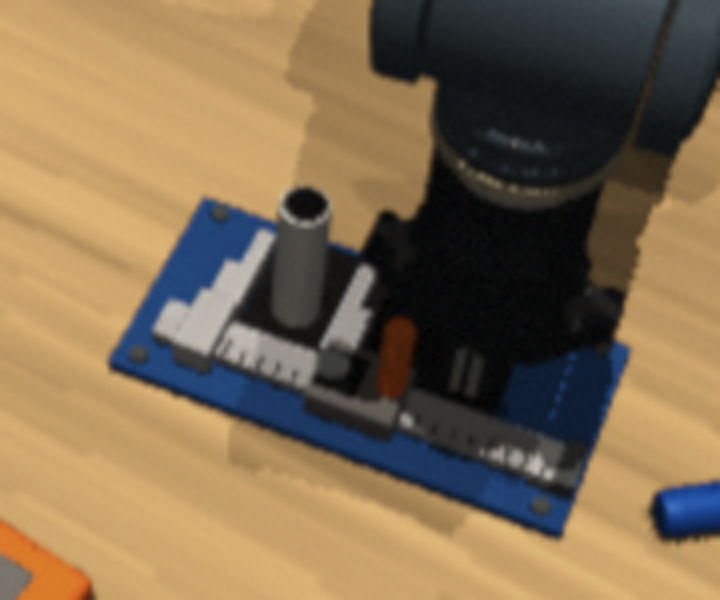

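Call:
move_arm --deltas '[[[0, 0, 0, 0.0006, -0.004, 0, 0], [0, 0, 0, 0.0006, -0.004, 0, 0], [0, 0, 0, 0.0006, -0.004, 0, 0], [0, 0, 0, 0.0004, -0.003, 0, 0], [0, 0, 0, 0.0004, -0.003, 0, 0]]]'

```text
clock: 13.0
ee_pos: [0.5472, 0.1416, 0.0622]
eef_rot: [0.997, 0.073, -0.0, -0.0]
force: [-0.3, 1.5, 0.1]
grip_width: 0.0001
```

Call:
move_arm --deltas '[[[0, 0, 0, 0.0004, -0.003, 0, 0], [0, 0, 0, 0.0004, -0.003, 0, 0]]]'

```text
clock: 13.2
ee_pos: [0.548, 0.1357, 0.0623]
eef_rot: [0.997, 0.074, 0.0, -0.0]
force: [1.1, 2.4, -2.0]
grip_width: -0.0001
```

```bash
python3 look.py pics/s8.png
```

```text
13.2 [0.5479945  0.13574461 0.06228349] [ 1.08114227  2.43180993 -1.99874176] [ 0.37532772 -0.03053848 -0.06902691]
```

View pics/s8.png

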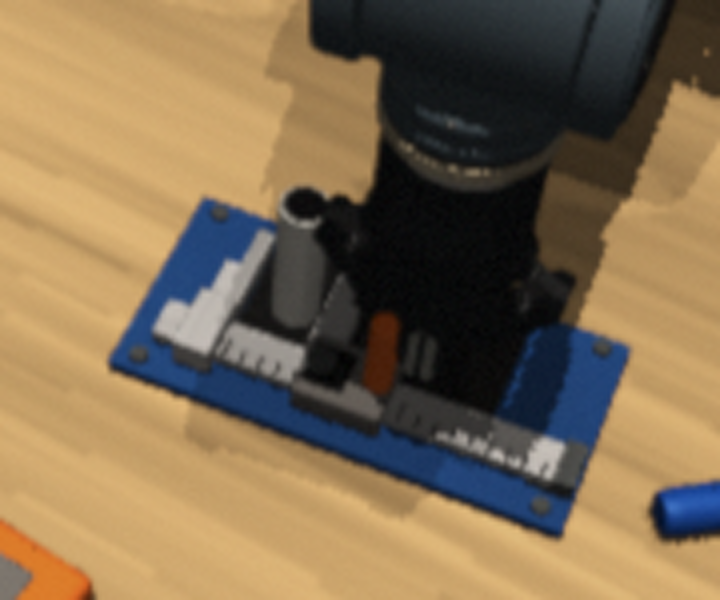

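The fingers now push the post directly: 2.4 N along +y, which matches the dry friction. The hand's knuckle at (340,225) is in front of the tube along the camera's line and stays behind the jaw face. I continue slowly.

Call:
move_arm --deltas '[[[0, 0, 0, 0.0002, -0.0015, 0, 0], [0, 0, 0, 0.0002, -0.0015, 0, 0], [0, 0, 0, 0.0002, -0.0015, 0, 0], [0, 0, 0, 0.0002, -0.0015, 0, 0]]]'

```text
clock: 13.65
ee_pos: [0.5488, 0.1299, 0.0623]
eef_rot: [0.997, 0.074, 0.0, -0.0]
force: [0.7, 2.1, -1.7]
grip_width: 0.0002
```

```bash
python3 look.py pics/s9.png
```

```text
13.65 [0.54880028 0.12985617 0.06228435] [ 0.73344564  2.10642851 -1.70785893] [ 0.47679573 -0.15744318  0.03486149]
```

View pics/s9.png

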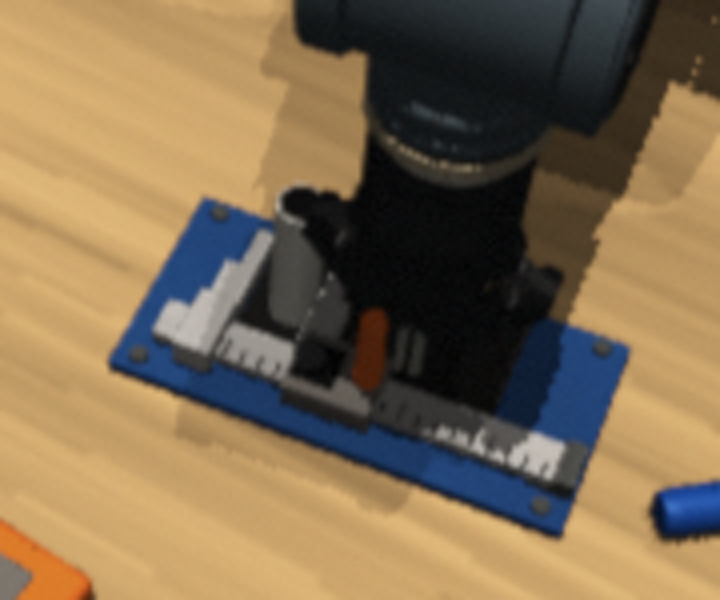

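Call:
move_arm --deltas '[[[0, 0, 0, 0.00015, -0.001, 0, 0], [0, 0, 0, 0.00015, -0.001, 0, 0], [0, 0, 0, 0.00015, -0.001, 0, 0]]]'

```text
clock: 14.0
ee_pos: [0.5492, 0.1268, 0.0623]
eef_rot: [0.997, 0.074, 0.0, -0.0]
force: [0.8, 2.3, -0.5]
grip_width: 0.0003
```

Call:
move_arm --deltas '[[[0, 0, 0, 0.00015, -0.001, 0, 0], [0, 0, 0, 0.00015, -0.001, 0, 0]]]'

```text
clock: 14.2
ee_pos: [0.5495, 0.1248, 0.0623]
eef_rot: [0.997, 0.074, 0.0, -0.0]
force: [1.4, 2.9, -0.6]
grip_width: 0.0
```

```bash
python3 look.py pics/s10.png
```

```text
14.2 [0.54952681 0.12477189 0.06228695] [ 1.4349077   2.88218251 -0.57281891] [ 0.51008049 -0.16947269 -0.03630367]
```

View pics/s10.png

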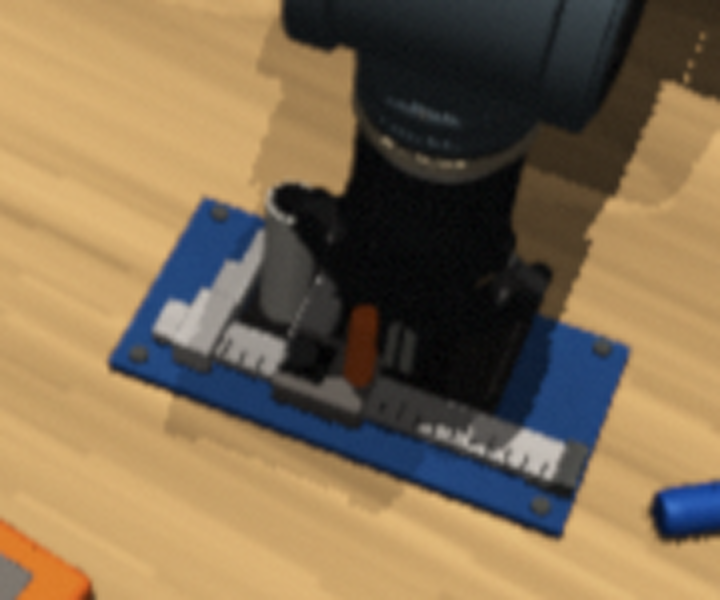

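The tube now slides along with the jaw: its rim edge went from (275,200) to (266,200). I use finer steps from here.

Call:
move_arm --deltas '[[[0, 0, 0, 0.0001, -0.0005, 0, 0], [0, 0, 0, 0.0001, -0.0005, 0, 0], [0, 0, 0, 0, -0.0005, 0, 0]]]'

```text
clock: 14.55
ee_pos: [0.5497, 0.1233, 0.0623]
eef_rot: [0.997, 0.074, 0.0, -0.0]
force: [1.1, 3.0, -1.3]
grip_width: 0.0002
```

Call:
move_arm --deltas '[[[0, 0, 0, 0.0001, -0.0005, 0, 0], [0, 0, 0, 0.0001, -0.0005, 0, 0]]]'

```text
clock: 14.75
ee_pos: [0.5499, 0.1223, 0.0623]
eef_rot: [0.997, 0.074, -0.0, -0.0]
force: [-0.5, 3.0, -1.5]
grip_width: -0.0
```

Call:
move_arm --deltas '[[[0, 0, 0, 0.0001, -0.0005, 0, 0], [0, 0, 0, 0.0001, -0.0005, 0, 0]]]'

```text
clock: 14.95
ee_pos: [0.55, 0.1213, 0.0623]
eef_rot: [0.997, 0.074, -0.0, 0.0]
force: [0.1, 3.6, -1.1]
grip_width: 0.0
```

```bash
python3 look.py pics/s11.png
```

```text
14.95 [0.55004627 0.1212818  0.06226945] [ 0.11621612  3.60167233 -1.07137871] [ 0.41156319 -0.06480511  0.00703186]
```

View pics/s11.png

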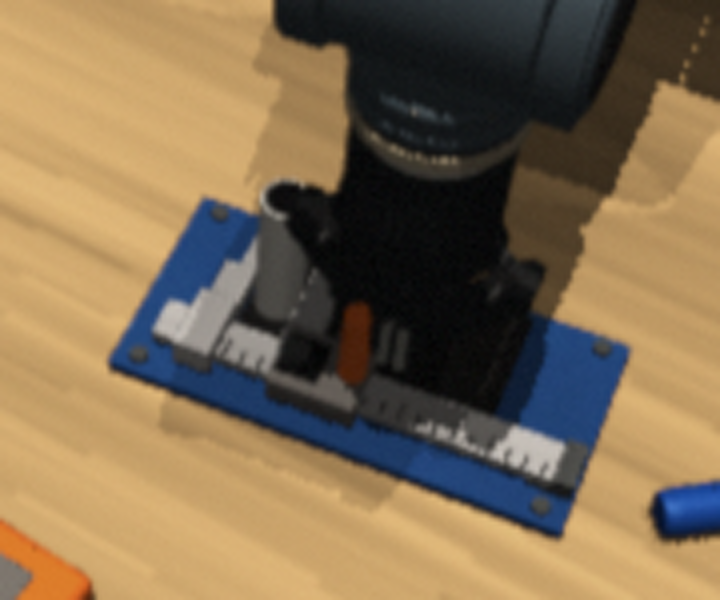

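Call:
move_arm --deltas '[[[0, 0, 0, 0.0001, -0.0005, 0, 0], [0, 0, 0, 0.0001, -0.0005, 0, 0]]]'

```text
clock: 15.2
ee_pos: [0.5502, 0.1203, 0.0623]
eef_rot: [0.997, 0.074, -0.0, 0.0]
force: [-0.0, 2.5, -0.9]
grip_width: -0.0001
```

Call:
move_arm --deltas '[[[0, 0, 0, 0.0001, -0.0005, 0, 0], [0, 0, 0, 0, -0.0005, 0, 0]]]'

```text
clock: 15.4
ee_pos: [0.5504, 0.1195, 0.0623]
eef_rot: [0.997, 0.074, -0.0, -0.0]
force: [0.4, 5.8, -1.2]
grip_width: 0.0002
```

```bash
python3 look.py pics/s12.png
```

```text
15.4 [0.55036629 0.11947056 0.06230486] [ 0.39644579  5.77154937 -1.24166275] [ 0.82643602  0.00264924 -0.00898024]
```

View pics/s12.png

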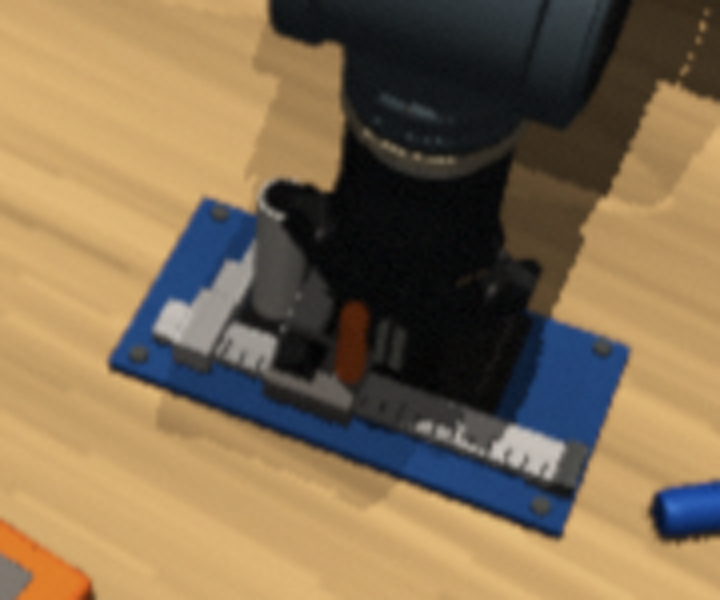

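The force has risen to 5.8 N and the moment doubled, so both jaws are bearing. I hold to let the reading settle.

Call:
move_arm --deltas '[[[0, 0, 0, 0, -0.0002, 0, 0], [0, 0, 0, 0, 0, 0, 0], [0, 0, 0, 0, 0, 0, 0]]]'

```text
clock: 15.75
ee_pos: [0.5504, 0.1194, 0.0623]
eef_rot: [0.997, 0.074, -0.0, -0.0]
force: [-0.3, 5.3, -1.0]
grip_width: -0.0002
```

```bash
python3 -c "
from h import *
s=read_state();print(s['force'],s['moment'],s['ee_pos'])"
```

```text
[-0.31848678  5.30933253 -1.00992162] [ 0.8227887   0.03316377 -0.01466654] [0.5503553  0.11938245 0.06227507]
```

Call:
move_arm --deltas '[[[0, 0, 0, 0, -0.0003, 0, 0], [0, 0, 0, 0, 0, 0, 0], [0, 0, 0, 0, 0, 0, 0]]]'

```text
clock: 16.05
ee_pos: [0.5504, 0.1192, 0.0623]
eef_rot: [0.997, 0.074, 0.0, -0.0]
force: [0.2, 5.9, -0.3]
grip_width: -0.0001
```

```bash
python3 -c "
from h import *
s=read_state();print(s['force'],s['moment'],s['ee_pos'])"
```

```text
[ 0.24143783  5.8982624  -0.31407277] [ 0.97835171  0.0182361  -0.01734726] [0.55039241 0.11919028 0.06230175]
```

Call:
move_arm --deltas '[[[0, 0, 0, 0, -0.0003, 0, 0], [0, 0, 0, 0, 0, 0, 0], [0, 0, 0, 0, 0, 0, 0]]]'

```text
clock: 16.35
ee_pos: [0.5504, 0.119, 0.0623]
eef_rot: [0.997, 0.074, 0.0, -0.0]
force: [-0.4, 7.2, -1.6]
grip_width: 0.0001
```

```bash
python3 -c "
from h import *
s=read_state();print(s['force'],s['moment'],s['ee_pos'])"
```

```text
[-0.37823795  7.18841525 -1.58532783] [ 1.11109002 -0.04552331  0.01765897] [0.55040126 0.11901278 0.06230591]
```

One more small step, then hold for over a second.

Call:
move_arm --deltas '[[[0, 0, 0, 0, -0.0002, 0, 0], [0, 0, 0, 0, 0, 0, 0], [0, 0, 0, 0, 0, 0, 0], [0, 0, 0, 0, 0, 0, 0], [0, 0, 0, 0, 0, 0, 0], [0, 0, 0, 0, 0, 0, 0]]]'

```text
clock: 16.95
ee_pos: [0.5504, 0.1189, 0.0623]
eef_rot: [0.997, 0.074, 0.0, -0.0]
force: [0.5, 8.5, -1.3]
grip_width: -0.0002
```

Call:
move_arm --deltas '[[[0, 0, 0, 0, 0, 0, 0], [0, 0, 0, 0, 0, 0, 0], [0, 0, 0, 0, 0, 0, 0], [0, 0, 0, 0, 0, 0, 0], [0, 0, 0, 0, 0, 0, 0], [0, 0, 0, 0, 0, 0, 0], [0, 0, 0, 0, 0, 0, 0], [0, 0, 0, 0, 0, 0, 0]]]'

```text
clock: 17.75
ee_pos: [0.5504, 0.1189, 0.0623]
eef_rot: [0.997, 0.074, 0.0, -0.0]
force: [0.2, 7.7, -1.3]
grip_width: -0.0
```

```bash
python3 look.py pics/s13.png
```

```text
17.75 [0.55040504 0.11888593 0.06226816] [ 0.2313403   7.70649476 -1.31261591] [ 1.24009692 -0.00688599 -0.01404321]
```

View pics/s13.png

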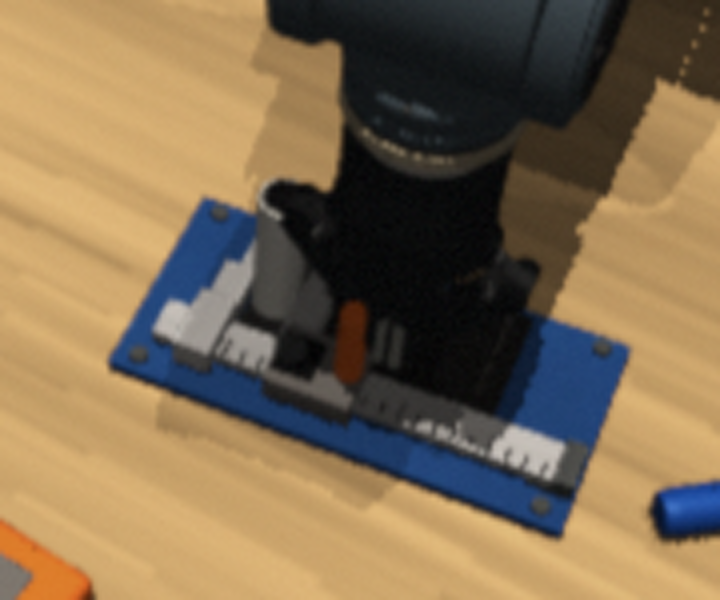

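The push on the post held at about 8 N for 1.4 s. The tube is still upright against the fixed jaw, at about (280,250) in the crop. Now I back off, gently at first.

Call:
move_arm --deltas '[[[0, 0, 0, -0.0001, 0.0008, 0, 0], [0, 0, 0, -0.0001, 0.001, 0, 0], [0, 0, 0, -0.0003, 0.002, 0, 0], [0, 0, 0, -0.0006, 0.004, 0, 0], [0, 0, 0, -0.0012, 0.008, 0, 0], [0, 0, 0, -0.003, 0.02, 0, 0], [0, 0, 0, 0, 0.02, 0.02, 0], [0, 0, 0, 0, 0.02, 0.04, 0], [0, 0, 0, 0, 0.02, 0.04, 0], [0, 0, 0, -0.02, 0.03, 0.03, 0], [0, 0, 0, -0.02, 0.03, 0.02, 0], [0, 0, 0, -0.02, 0.03, 0, 0]]]'

```text
clock: 19.0
ee_pos: [0.4851, 0.3062, 0.2155]
eef_rot: [0.997, 0.074, 0.002, -0.001]
force: [1.7, 0.4, 0.7]
grip_width: 0.0001
```

Call:
move_arm --deltas '[[[0, 0, 0, -0.03, 0.03, 0, 0], [0, 0, 0, -0.03, 0.03, 0, 0], [0, 0, 0, -0.02, 0.03, 0, 0], [0, 0, 0, 0, 0, 0, 0], [0, 0, 0, 0, 0, 0, 0]]]'

```text
clock: 19.5
ee_pos: [0.4045, 0.3947, 0.2123]
eef_rot: [0.997, 0.075, 0.0, 0.0]
force: [-1.6, -0.2, 0.8]
grip_width: -0.0
```

```bash
python3 look.py pics/s14.png; python3 - <<'E'
from h import *
im,d=camera("top"); cv2.imwrite("pics/top14.png",im); P=cloud("top",d)
c=np.array([.5227,.0978]);y=np.deg2rad(8.45);X=np.array([np.cos(y),np.sin(y)]);Y=np.array([-X[1],X[0]])
s=P[185:280,195:325].reshape(-1,3); s=s[(s[:,2]>.075)&(s[:,2]<.12)]; w=np.c_[(s[:,:2]-c)@X,(s[:,:2]-c)@Y,s[:,2]]
for nm,k in(("tube",w[w[:,0]<.012]),("post",w[w[:,0]>.015])):print(nm,len(k),k.min(0),k.max(0),(k.min(0)+k.max(0))/2)
Q=cloud("top",np.load("top0.npy"))
im0=cv2.imread("pics/top0.png"); df=np.abs(im.astype(int)-im0).sum(2)
for nm,(u0,u1,v0,v1) in (("grip",(385,420,185,225)),("tape",(380,430,120,170)),("drive",(272,338,105,155)),("driver",(115,192,222,290))): print(nm,(df[v0:v1,u0:u1]>90).sum())
E
```

```text
19.5 [0.40448833 0.39469844 0.21226207] [-1.55864285 -0.15023836  0.78780243] [-0.03095767 -0.02363036 -0.03396491]
tube 125 [-0.02673812 -0.07399757  0.0769444 ] [ 1.36146213e-05 -4.87127132e-02  1.04102305e-01] [-0.01336225 -0.06135514  0.09052335]
post 40 [ 0.02255802 -0.0097034   0.07902826] [0.03662958 0.00440644 0.08715459] [ 0.0295938  -0.00264848  0.08309142]
grip 0
tape 0
drive 0
driver 344
```

View pics/s14.png

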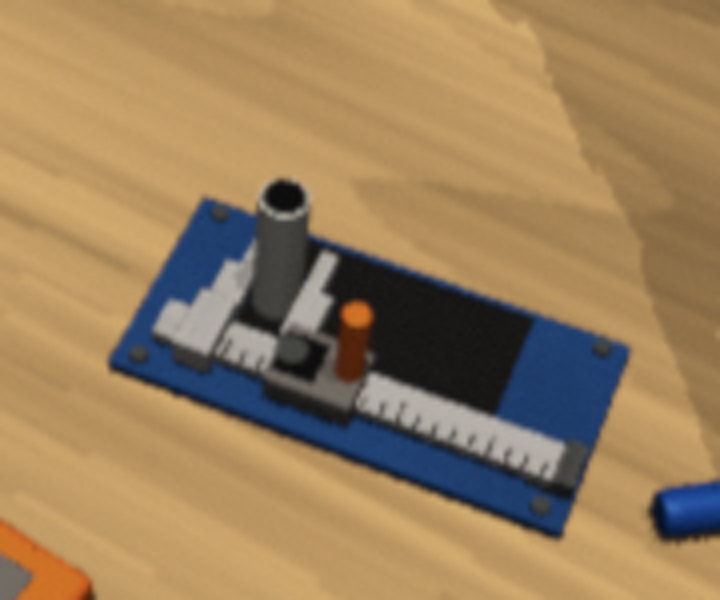

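View pics/top14.png

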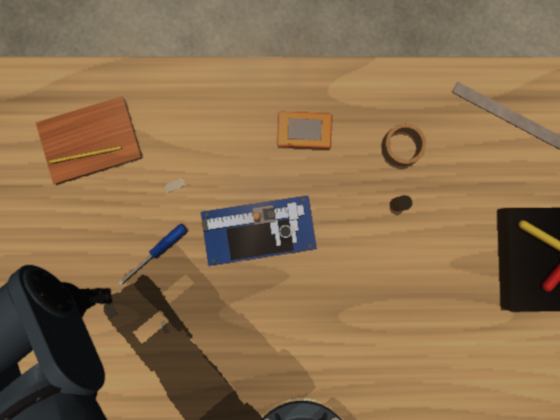

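The last views show the tube upright between the closed jaws, at (283,255) in the scene crop and (286,231) in the top view. The hand is clear at upper left of the bench. The pixel differences at the driver come from the arm's shadow; the driver itself is still at (168,240).

```bash
python3 -c "
from workcell import *
print(finish_job())"
```

```text
the job is handed in; nothing more can be done
None
```

I stood the tube on the caliper base between the open jaws, let go, slid the jaw shut by the thumb post, and held the push. I then backed the arm off and handed the job in at about 19.6 s. No verdict was reported.

**Push:** about 8 N on the post (7.7 to 8.5 N measured), held for 1.4 s. That is roughly 6 N on the tube after carriage friction. I had no direct reading of jaw force or tilt; at 6 N the tilt should be about 0.022 rad.

**Last checks:**
- **Tube position:** it stands upright at caliper x of about -13 mm. Its axis is about 13.6 mm from the fixed jaw's face and 13.7 mm from the moving jaw's face.
- **Jaw gap:** about 27 mm from the camera images, which agrees with the 26.6 mm grip reading.
- **Bystanders:** the grip, tape roll and drive showed no change in the top view. The screwdriver's area differed from the first picture, but only because the arm's shadow fell across it. By eye it had not moved.

**What went wrong:** on the first push a gripper knuckle rode on top of the post with about 5 N upward. I backed off, raised the hand 20 mm, and finished the push with the fingers on the post's side.

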